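# Set the needle depth: dial to its stop, four clicks back, lock

### The arm

A 6-joint arm with a two-finger parallel gripper is mounted at the origin on a cart in front of the work surface, level with it; the furniture and walls round the work are solid. World frame = base frame: x ahead of the robot, y to its left, z up, the work surface at z = 0. Lengths are in m, angles in rad, forces in N, time in s.
With the tool pointing down it reaches from about 0.4 to 0.825 m from the base axis. Payload 7 kg.
Tool frame: the origin (TCP) lies on the mounting face of the last link; the fingertips stand 173 mm ahead of it and the grasp point (between the pads) lies 155 mm ahead of it; z points along the fingers, y is the direction in which the jaws open and shut (so a half turn about z gives the same grasp; the last joint's range is limited). The gripper opens to 85 mm and grips with 20 to 120 N. Pads are 22 mm wide; open, the fingers measure 114 mm over their backs; the gripper's body (76 mm by 85 mm) begins 54 mm behind the grasp point. The pads swing forward as they close: fully open they stand 13 mm farther back than shut.
Start: joints at [1.514, 0.359, 0.012, 0, -1.224, -0.288], TCP at [0.228, 0.635, 0.405] pointing down, gripper open.
Joint ranges: [-3.07, 3.07], [-1.43, 2.12], [-1.02, 1.25], [-3.03, 1.67], [-3.05, -0], [-3.03, 3.03]. Speed limits (rad/s): [2.39, 2.39, 3.01, 3.14, 3.14, 3.14].

### API

Orientations are given as [roll, pitch, yaw] about the fixed x, y, z axes, in that order (R = Rz(yaw) Ry(pitch) Rx(roll)).
In Python, from cell import env, snapshot gives the robot as it stands.
- The arm moves only by the tool arm_command, never from a script. Its argument "motion" is a list of rows, each a list of 6 numbers: the shift along the tool's x, y, z in cm, then the turn, a rotation vector about the tool's x, y, z in degrees. A call has 1 to 5 rows; each row shifts and turns the commanded pose from where the row before left it, along the tool's axes as they then stand; what a row does not reach is not made up. A row lasts 1/12 s, in which the tool goes at most 41.7 mm and 7.16 degrees, less where a joint would pass 70% of its speed; a pose out of reach is approached as far as the arm can. A call is refused whole if a number of a shift passes 4.17 or a number of a turn 7.16, either way. A call with a gripper value outside its range is refused whole. "grip" is the opening, from -1 (shut) to 1 (fully open), set as the call begins (left out, the last holds). The fingers move at their own pace and stop on an object; the grip force is fixed at half the most. Time passes only in rows, so rows that do not move let the fingers close. It gives the time, the measured TCP pose, the force and the opening at its end, in the units of the state.
- env.observe(): the state, without advancing time (a new reading comes with each control period).
- snapshot(name): name is "scene" or "top" or "wrist"; returns a dict with "frame" (400x640x3 uint8, blue, green, red), "K" (3x3 intrinsics, pixels), "R" (3x3) and "t" (3): a world point X has camera coordinates R X + t. Camera axes: x right, y down, z forward; pixel columns grow to the right and rows downward; lengths in m; the calibration is good to about 2 mm. A picture is of the moment at which its call begins. There is no depth.
- env.close_job(): hands the job in, once; it reports no verdict.
The state is a dict: "t": time; "joints": joint angles; "dq": joint speeds; "effort": joint torques, N m; "tcp_pos": TCP position; "tcp_rot": TCP orientation; "force": force on the tool from outside, world axes, zero at the start; "torque": the same for the moment, N m; "gripper_width": finger opening in m.
Only numpy, scipy, OpenCV 4.12 (cv2) and the standard library are available. Lean on these libraries where they do the work, as an engineer would, in place of code of your own. Each camera call takes 0.05 s, during which the arm holds its last target.

### The job

Set the needle depth on the stand that holds the hand-piece: turn the black dial clockwise (seen from above) until its red lug rests firmly but gently against the brass stop pin, never forcing it, then turn it back exactly four clicks and let go. Then lock the setting by flipping the red-knobbed lever fully over, away from you, and leave the other things on the table alone.

Things in the scene. Friction and masses are not known exactly. Their poses are not given: they have to be found in the camera images.
- stand: aluminium base plate, 10 mm thick, screwed down, carrying the depth-setting unit, the hand-piece (lying behind the unit) and the lock lever. Origin on its underside, exactly under the dial's axis; z up; +x points from the dial towards the hand-piece, roughly away from the robot; +y to the left of that. The lever stands on the plate 95 mm to the -y side of the dial's axis.
- unit: grey block, 84x84 mm, whose top (deck) is 50 mm above the table, with the click dial on it; origin on the dial's vertical axis at deck height, axes as the stand's. The dial: a red lug (1 to 6 mm above the deck, 38 mm out), a toothed steel skirt (6 to 15 mm, 60 mm across) and a round ribbed rubber knob, black, to grip (14 to 42 mm above the deck, 38 mm across), white mark on top over the lug.
- dial_grip (a point): fixed point of the unit on the dial's axis, 28 mm above the deck: mid-height of the black knob (it does not turn with the dial). The dial cannot be lifted. Its angle at the start is unknown: 60 to 130 degrees anticlockwise of the stop.
- pawl_tip (a point): tip of the spring pawl on the +y side of the unit, 10 mm above the deck (its housing: 36 to 58 mm from the axis, 13 mm high). It drops between the 18 teeth of the skirt: one click is one tooth, 20 degrees (0.349 rad), and takes 0.1 to 0.15 Nm; let go, the dial settles by itself in the nearest notch.
- stop_pin: brass stop pin, 6 mm thick, 9 mm high, on the deck at the front, 34 mm from the dial's axis; origin at its foot. Turned clockwise, the lug meets it about 2 degrees past the last (zero) notch. Spring-backed, it yields 0.2 mm per N: at 10 N (0.33 Nm on the dial, plus the pawl's drag) the lug has gone some 4 degrees farther. 4 to 12 N is a firm, gentle rest; over 20 N (0.66 Nm) is forced.
- needle_tip (a point): tip of the needle, a 3 mm steel pin that comes out of the front (-x) face of the unit, 28 mm above the table. It comes out 0.15 mm for each click that the dial is turned anticlockwise from the zero notch (58.5 mm from the dial's axis there), far too little to be measured by these readings: count the clicks.
- lock (a joint): lock lever, rad: 0 = leaning towards the robot (-x of the stand), 1.0 = fully over to +x. It turns about the stand's y axis, 32 mm above the table, and stays where it is left; about 2 N at its knob moves it.
- lock_tip (a point): centre of the red ball knob, 26 mm across, at the end of the lever, 50 mm from its hinge; about 76 mm above the table at either end, and 24 mm before (-x) or past (+x) the hinge. The lever's grey block is 70x50 mm and 25 mm high on the plate.
- tape_roll: yellow roll of tape, 64 mm across, 19 mm high, a bystander; origin under its centre
- salve_jar: white salve jar with black lid, 60 mm across, 50 mm high, a bystander; origin under its centre
- ink_blue: blue dropper bottle, 32 mm across, 92 mm high, a bystander; origin under its centre
- marker: white marker with a blue cap lying on the table, 13x136x14 mm, a bystander; origin under its centre

How it is judged:
On the way, in this order (a step that is already met when the one before it is completed fails the run):
1. the dial's lug rests against the stop pin with at least 3 N (contact force between unit and stop_pin above 3 N), for 0.2 s.
2. the dial stands four clicks back from the stop (needle out 0.6 mm, within 0.4 click) and has been let go (x of needle_tip in the frame of unit between -0.05916 and -0.05904 m and contact force between the fingers and unit below 0.1 N), for 0.2 s.
3. the lock lever is fully over (value of joint lock above 0.85 rad), for 0.2 s.
At the end, for the whole second after the job is handed in: The dial stands in the fourth notch from the zero notch (needle out by 0.6 mm, within 0.4 click = 0.06 mm), released, and the lock lever is over to at least 0.85 of its 1.0 rad (all of step 2 and value of joint lock above 0.85 rad); the robot touches nothing.
It fails at once if the stop is forced: more than 20 N on the stop pin (contact force between unit and stop_pin above 20 N).
It fails at once if the stop pin is pushed or hit by the robot (contact force between any of the fingers, the arm and stop_pin above 2 N).
It fails at once if a bystander is displaced by more than 20 mm (distance of any of tape_roll, salve_jar, ink_blue, marker from where it was at the start of the episode above 0.02 m).
It also fails if it takes over 72 s, if anything falls off the work surface, if the arm or the gripper's body presses on something with over 40 N, if the wrist force passes 120 N, or if a joint passes its speed limit or range.

## Working session

There is one attempt and no reset: what is moved stays moved. The work goes in short steps, Python scripts to look and compute and a tool call to move; the robot and the scene stay as the last step left them, time stands still between calls to the robot, and variables do not carry over. Pictures are saved under pics/ and viewed, and the job is handed in when it is done.

Besides the shell and the picture viewer there is one more tool, called after "Emit:" by a JSON object that holds its "name" and its "arguments". arm_command: Moves the arm, as the interface text tells. Its arguments: {"type":"object","properties":{"motion":{"type":"array","items":{"type":"array","items":{"type":"number"}}},"grip":{"type":"number"}},"required":["motion"]}

```bash
ls; mkdir -p pics; python3 - <<'E'
from cell import env, snapshot
import cv2,numpy as np,pickle
o=env.observe()
for k in o: print(k,np.round(o[k],4))
for n in ["scene","top","wrist"]:
    s=snapshot(n); cv2.imwrite(f"pics/{n}0.png",s["frame"]); pickle.dump(s,open(f"{n}0.pkl","wb")); print(n,s["K"].tolist(),np.round(s["R"],4).tolist(),np.round(s["t"],4))
E
```

```text
pics
t 0.0
joints [ 1.5141e+00  3.5940e-01  1.1100e-02 -3.0000e-04 -1.2241e+00 -2.8810e-01]
dq [ 0.     -0.0014 -0.      0.0004  0.0019  0.0003]
effort [-1.90000e-03 -5.83311e+01  2.93426e+01  6.93710e+00 -5.80000e-03
  0.00000e+00]
tcp_pos [0.2281 0.6351 0.4038]
tcp_rot [ 3.1399e+00 -2.0000e-04 -3.4500e-01]
force [ 0.4673 -0.8156 -0.9047]
torque [-0.0206  0.0529  0.0612]
gripper_width 0.0854
scene [[438.21039494082515, 0.0, 320.10794613559784], [0.0, 438.21039494082515, 197.6531841840101], [0.0, 0.0, 1.0]] [[-0.7981, -0.6025, 0.0066], [-0.3245, 0.4207, -0.8472], [0.5076, -0.6783, -0.5312]] [0.3397 0.3262 0.6752]
top [[407.07452372002695, 0.0, 318.4133484211008], [0.0, 407.07452372002695, 191.41783456608692], [0.0, 0.0, 1.0]] [[-0.0021, -1.0, -0.0016], [-0.984, 0.0023, -0.1782], [0.1782, 0.0012, -0.984]] [-0.2149  0.5718  0.8961]
wrist [[288.81979371213026, 0.0, 313.4287032942954], [0.0, 288.81979371213026, 200.92909693320945], [0.0, 0.0, 1.0]] [[-0.3386, -0.9409, 0.0011], [-0.8964, 0.3229, 0.3035], [-0.2859, 0.1018, -0.9528]] [ 0.6749 -0.04    0.3797]
```

View pics/scene0.png

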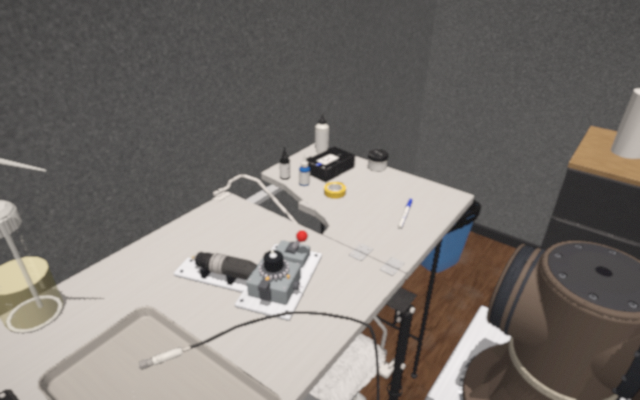

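View pics/top0.png

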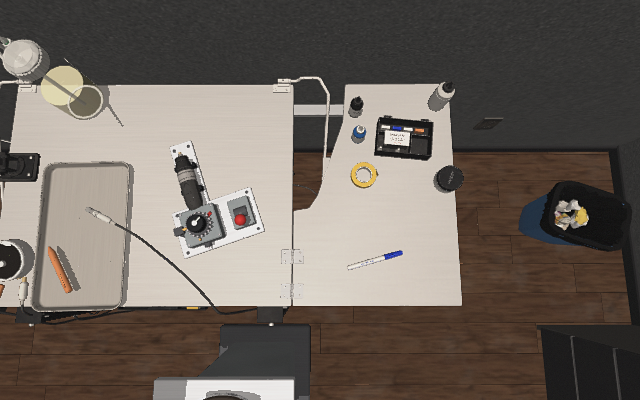

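View pics/wrist0.png

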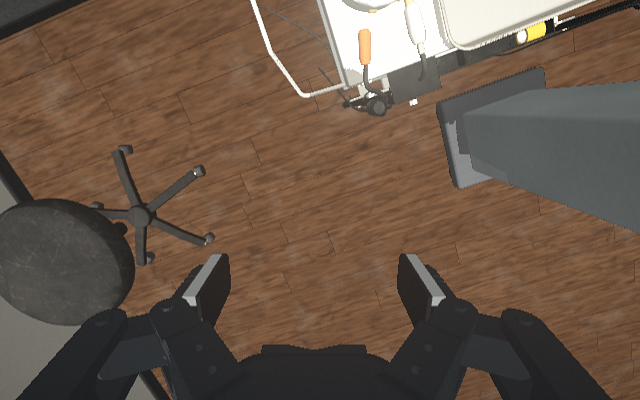

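The top view shows the dial near (197,224), the red knob near (240,220) and the hand-piece up-left. The bystanders are all to the right, well clear. I'll zoom in to measure.

```bash
cat > h.py <<'E'
import numpy as np,cv2,pickle
from scipy.spatial.transform import Rotation as Ro
def proj(s,X):
    X=np.atleast_2d(X); c=X@np.array(s["R"]).T+np.array(s["t"]); p=c@np.array(s["K"]).T; return p[:,:2]/p[:,2:]
def back(s,px,z):
    R=np.array(s["R"]);t=np.array(s["t"]);d=R.T@np.linalg.inv(s["K"])@np.array([px[0],px[1],1.]);C=-R.T@t
    return C+d*(z-C[2])/d[2]
E
python3 - <<'E'
from h import *
s=pickle.load(open("top0.pkl","rb"));f=s["frame"]
cv2.imwrite("pics/topz.png",cv2.resize(f[130:270,160:280],None,fx=5,fy=4.2857*1,interpolation=cv2.INTER_CUBIC)[:600] if 0 else cv2.resize(f[130:270,160:280],(480,560),interpolation=cv2.INTER_CUBIC))
s=pickle.load(open("scene0.pkl","rb"));f=s["frame"]
cv2.imwrite("pics/scz.png",cv2.resize(f[220:320,170:330],(800,500),interpolation=cv2.INTER_CUBIC))
E
```

```text
(no output)
```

View pics/topz.png

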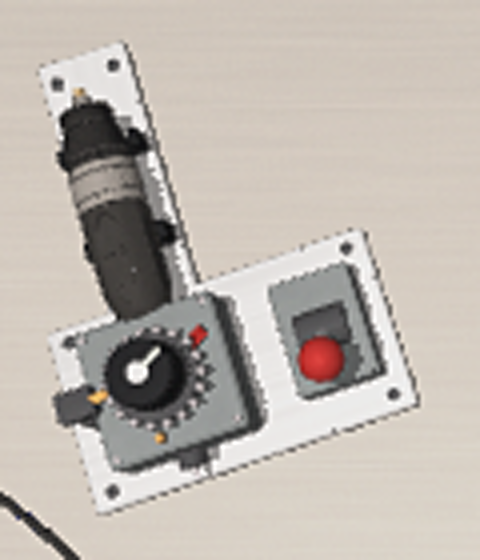

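View pics/scz.png

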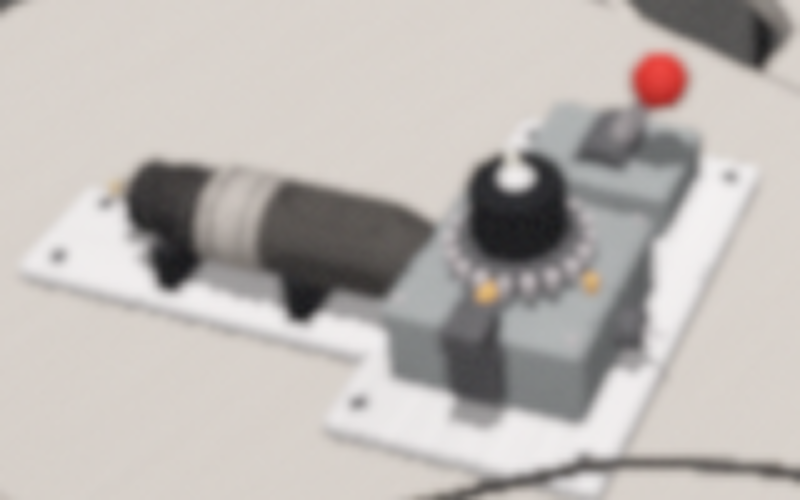

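```bash
python3 - <<'E'
from h import *
s=pickle.load(open("top0.pkl","rb"))
P=lambda x,y,z:back(s,(x/4+160-.4,y/4+130-.4),z)
d=P(143,374,.092); pin=P(161,437,.058); lug=P(199,335,.055); red=P(321,358,.076)
print("C",-s["R"].T@s["t"]); 
for n,v in dict(d=d,pin=pin,lug=lug,red=red).items(): print(n,v.round(4),(np.linalg.norm((v-d)[:2])).round(4),np.degrees(np.arctan2(*(v-d)[1::-1])).round(1))
for c in [(45,70),(126,41),(366,229),(420,403),(102,514)]: print(P(*c,.01).round(4))
for c in [(57,84),(112,65),(346,247),(393,394),(112,491),(68,342)]: print('hole',P(*c,.01).round(4))
# deck corners
q=[P(*c,.05) for c in [(77,340),(212,291),(250,425),(117,470)]]
print(np.round(q,4),np.mean(q,0))
E
```

```text
C [ 0.40259414 -0.21726039  0.98328961]
d [0.4939 0.0541 0.092 ] 0.0 0.0
pin [0.4617 0.0524 0.058 ] 0.0323 -177.0
lug [0.5201 0.0344 0.055 ] 0.0328 -37.0
red [ 0.5043 -0.0402  0.076 ] 0.0949 -83.7
[0.6914 0.1496 0.01  ]
[0.7099 0.1004 0.01  ]
[ 0.5905 -0.0522  0.01  ]
[ 0.4846 -0.0874  0.01  ]
[0.4196 0.099  0.01  ]
hole [0.6824 0.1416 0.01  ]
hole [0.6945 0.1082 0.01  ]
hole [ 0.5794 -0.0404  0.01  ]
hole [ 0.49   -0.0711  0.01  ]
hole [0.433  0.0938 0.01  ]
hole [0.5217 0.1252 0.01  ]
[[0.518  0.106  0.05  ]
 [0.5464 0.0293 0.05  ]
 [0.4689 0.0042 0.05  ]
 [0.4435 0.0788 0.05  ]] [0.49419166 0.05458513 0.05      ]
```

Emit:
{"name": "arm_command", "arguments": {"motion": [[2.8, 2.86, 0, 0, 0, 0], [2.8, 2.86, 0, 0, 0, 0], [2.8, 2.86, 0, 0, 0, 0], [2.8, 2.86, 0, 0, 0, 0], [2.8, 2.86, 0, 0, 0, 0]]}}

```text
t: 0.57
tcp_pos: [0.3119, 0.4515, 0.4044]
tcp_rot: [3.141, 0.0, -0.344]
force: [0.8, -0.2, 0.2]
gripper_width: 0.085
```

Emit:
{"name": "arm_command", "arguments": {"motion": [[2.8, 2.86, 0, 0, 0, 0], [2.8, 2.86, 0, 0, 0, 0], [2.8, 2.86, 0, 0, 0, 0], [2.8, 2.86, 0, 0, 0, 0], [2.8, 2.86, 0, 0, 0, 0]]}}

```text
t: 0.98
tcp_pos: [0.3952, 0.2694, 0.4048]
tcp_rot: [-3.141, -0.0, -0.344]
force: [1.6, 1.0, -0.4]
gripper_width: 0.0853
```

Emit:
{"name": "arm_command", "arguments": {"motion": [[2.8, 2.86, 0, 0, 0, 0], [2.8, 2.86, 0, 0, 0, 0], [2.0, 2.0, 0, 0, 0, 0], [0, 0, 0, 0, 0, 0]]}}

```text
t: 1.32
tcp_pos: [0.4413, 0.1693, 0.4046]
tcp_rot: [3.141, 0.0, -0.348]
force: [0.1, -0.8, -0.5]
gripper_width: 0.0858
```

```bash
python3 - <<'E'
from h import *
from cell import env,snapshot
s=snapshot("wrist");pickle.dump(s,open("w1.pkl","wb"));cv2.imwrite("pics/w1.png",s["frame"]);o=env.observe()
for k in ["t","joints","tcp_pos","tcp_rot","force","torque"]:print(k,np.round(o[k],4))
E
```

```text
t 1.3667
joints [ 0.7872  0.0201 -0.4158 -0.     -1.1352  0.4349]
tcp_pos [0.441  0.1708 0.4046]
tcp_rot [ 3.1414e+00  1.0000e-04 -3.4880e-01]
force [-0.0329  0.0489  0.63  ]
torque [-0.0044  0.01   -0.033 ]
```

View pics/w1.png

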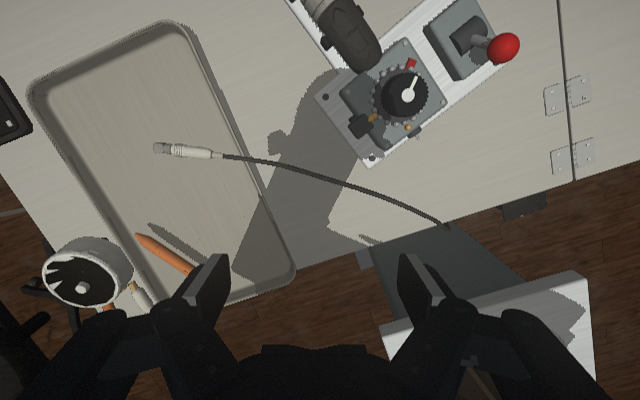

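The wrist view now shows the dial at about (407,95), with the lug at (411,63), the pin at (408,127) and the red knob at (503,47). I'll zoom in and triangulate.

```bash
python3 - <<'E'
from h import *
s=pickle.load(open("w1.pkl","rb"));f=s["frame"]
cv2.imwrite("pics/w1z.png",cv2.resize(f[30:180,330:480],(600,600),interpolation=cv2.INTER_CUBIC))
# predicted overlay points from stand pose
x0,y0,psi=.494,.0543,np.radians(19.1)
c,si=np.cos(psi),np.sin(psi)
W=lambda x,y,z:(x0+c*x-si*y,y0+si*x+c*y,z)
g=cv2.resize(f[30:180,330:480],(600,600),interpolation=cv2.INTER_CUBIC)
th=np.linspace(0,2*np.pi,60)
def dr(P,col):
    p=((proj(s,P)-[330,30]+.5)*4).astype(int); cv2.polylines(g,[p.reshape(-1,1,2)],True,col,1)
dr([W(.019*np.cos(t),.019*np.sin(t),.092) for t in th],(0,255,0))
dr([W(.030*np.cos(t),.030*np.sin(t),.065) for t in th],(255,255,0))
dr([W(a*.042,b*.042,.05) for a,b in[(1,1),(1,-1),(-1,-1),(-1,1)]],(0,0,255))
dr([W(-.034+.003*np.cos(t),.003*np.sin(t),.059) for t in th],(255,0,255))
cv2.imwrite("pics/w1o.png",g)
E
```

```text
(no output)
```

View pics/w1o.png

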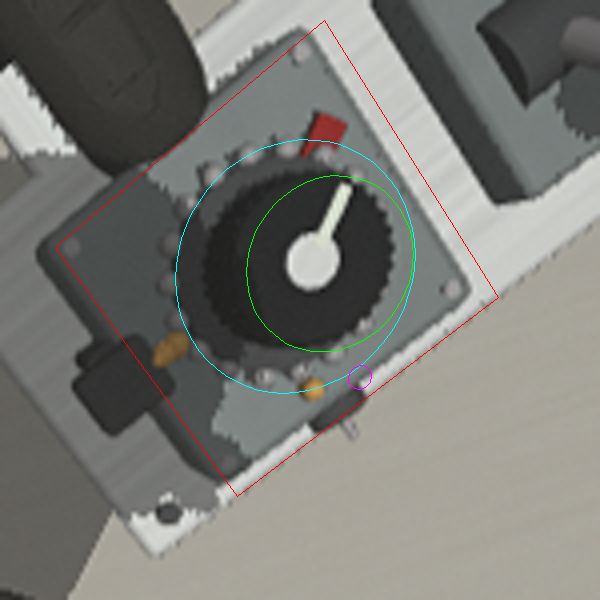

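Emit:
{"name": "arm_command", "arguments": {"motion": [[2.5, 2.5, 0.5, 0, 0, 0], [2.5, 2.5, 1.0, 0, 0, 0], [2.0, 2.0, 2.0, 0, 0, 0], [0, 0, 0, 0, 0, 0], [0, 0, 0, 0, 0, 0]]}}

```text
t: 1.78
tcp_pos: [0.4826, 0.0829, 0.3685]
tcp_rot: [3.14, 0.002, -0.347]
force: [-0.0, 0.7, 0.1]
gripper_width: 0.0856
```

Emit:
{"name": "arm_command", "arguments": {"motion": [[0, 0, 0, 0, 0, 0], [0, 0, 0, 0, 0, 0]]}}

```text
t: 1.95
tcp_pos: [0.4827, 0.0846, 0.3703]
tcp_rot: [-3.141, -0.001, -0.344]
force: [-0.1, -0.2, 1.2]
gripper_width: 0.0856
```

```bash
cat > ov.py <<'E'
from h import *
def overlay(s,pose,box,out,size=(600,600)):
    x0,y0,d=pose;psi=np.radians(d);c,si=np.cos(psi),np.sin(psi)
    W=lambda x,y,z:(x0+c*x-si*y,y0+si*x+c*y,z)
    a0,b0,a1,b1=box
    k=size[0]/(a1-a0)
    g=cv2.resize(s["frame"][b0:b1,a0:a1],None,fx=k,fy=k,interpolation=cv2.INTER_CUBIC)
    th=np.linspace(0,2*np.pi,60)
    def dr(P,col):
        p=((proj(s,P)-[a0,b0]+.5)*k).astype(int); cv2.polylines(g,[p.reshape(-1,1,2)],True,col,1)
    dr([W(.019*np.cos(t),.019*np.sin(t),.092) for t in th],(0,255,0))
    dr([W(.030*np.cos(t),.030*np.sin(t),.065) for t in th],(255,255,0))
    dr([W(a*.042,b*.042,.05) for a,b in[(1,1),(1,-1),(-1,-1),(-1,1)]],(0,0,255))
    dr([W(-.024+.013*np.cos(t),-.095+.013*np.sin(t),.076) for t in th],(255,0,255))
    cv2.imwrite(out,g)
E
python3 - <<'E'
from ov import *
from cell import env,snapshot
s=snapshot("wrist");pickle.dump(s,open("w2.pkl","wb"));cv2.imwrite("pics/w2.png",s["frame"]);o=env.observe()
for k in ["t","joints","tcp_pos","tcp_rot","dq"]:print(k,np.round(o[k],4))
R=s["R"];C=-R.T@s["t"];print("cam",C)
print("dial px",proj(s,[.494,.0543,.092]))
overlay(s,(.494,.0543,19.1),(160,0,560,400),"pics/w2o.png")
E
```

```text
t 2.0
joints [ 5.7590e-01  7.8400e-02 -4.3640e-01  1.0000e-04 -1.0547e+00  6.5160e-01]
tcp_pos [0.4826 0.0847 0.3704]
tcp_rot [-3.1406e+00 -9.0000e-04 -3.4330e-01]
dq [ 0.0016 -0.0038 -0.0028 -0.0002  0.0016  0.0049]
cam [0.55586953 0.05893262 0.33967096]
dial px [[342.55143085 176.98121978]]
```

View pics/w2o.png

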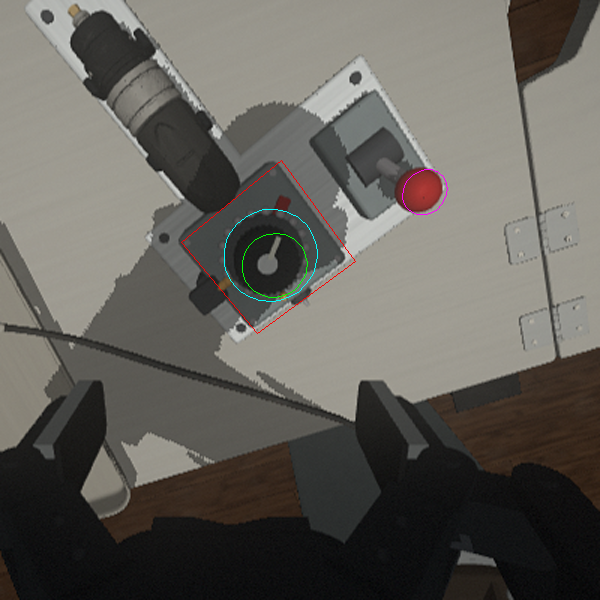

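```bash
python3 - <<'E'
from ov import *
s=pickle.load(open("w2.pkl","rb"))
# segmentation of dark knob / red ball
f=s["frame"].astype(int)
m=((f[...,2]>120)&(f[...,1]<80)).astype(np.uint8);n,l,st,ce=cv2.connectedComponentsWithStats(m)
for i in range(1,n):
    if st[i,4]>15: print(st[i],ce[i])
overlay(s,(.4925,.0563,19.1),(280,100,430,250),"pics/w2a.png")
for z,px in [(.076,None)]: pass
t=pickle.load(open("top0.pkl","rb"));f=t["frame"].astype(int)
m=((f[...,2]>120)&(f[...,1]<80)).astype(np.uint8);n,l,st,ce=cv2.connectedComponentsWithStats(m)
for i in range(1,n):
    if st[i,4]>3: print("top",st[i],ce[i], back(t,ce[i],.076))
E
```

```text
[429 114  26  26 515] [441.48932039 126.46796117]
top [208 212   4   4   9] [209.44444444 213.22222222] [0.51770881 0.02846227 0.076     ]
top [235 214  10  12  92] [239.5 219.5] [ 0.50341597 -0.0394689   0.076     ]
```

View pics/w2a.png

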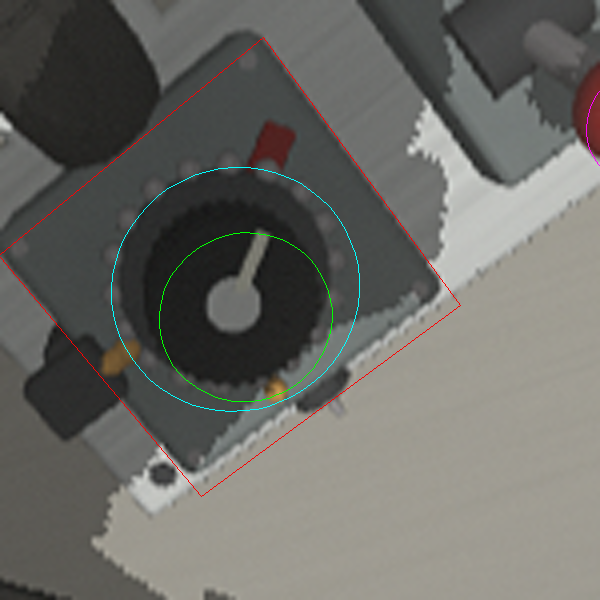

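```bash
python3 - <<'E'
from ov import *
s=pickle.load(open("w2.pkl","rb"));t=pickle.load(open("top0.pkl","rb"));w1=pickle.load(open("w1.pkl","rb"))
print("w2",back(s,(280+234/4-.4,100+303/4-.4),.092)," deck ctr",back(s,(280+np.mean([240,5,195,440])/4-.4,100+np.mean([35,250,480,295])/4),.05))
print("w1",back(w1,(330+313/4-.4,30+262/4-.4),.092))
print("top dot",back(t,(160+137/4-.4,130+374/4-.4),.092))
print("red w2",back(s,(441.5,126.5),.076))
print(proj(t,back(s,(280+234/4-.4,100+303/4-.4),.092)), proj(t,back(s,(441.5,126.5),.076)))
E
```

```text
w2 [0.4967018  0.05751649 0.092     ]  deck ctr [0.49680776 0.05766942 0.05      ]
w1 [0.49601444 0.05767487 0.092     ]
top dot [0.4939289  0.05738026 0.092     ]
red w2 [ 0.50395217 -0.04252374  0.076     ]
[[193.85422324 221.84037773]] [[240.87245165 219.25826371]]
```

Emit:
{"name": "arm_command", "arguments": {"motion": [[1.06, 1.06, 1.0, 0, 0, 0], [1.07, 1.07, 1.0, 0, 0, 0], [0, 0, 1.0, 0, 0, -7], [0, 0, 1.0, 0, 0, -7], [0, 0, 1.0, 0, 0, -7]]}}

```text
t: 2.42
tcp_pos: [0.4955, 0.0572, 0.32]
tcp_rot: [-3.141, -0.001, 0.029]
force: [-0.2, 0.9, 0.1]
gripper_width: 0.0857
```

Emit:
{"name": "arm_command", "arguments": {"motion": [[0, 0, 1.0, 0, 0, -7], [0, 0, 1.0, 0, 0, -7], [0, 0, 1.0, 0, 0, -7], [0, 0, 1.0, 0, 0, -7], [0, 0, 1.0, 0, 0, -7]]}}

```text
t: 2.83
tcp_pos: [0.4956, 0.0575, 0.27]
tcp_rot: [3.141, -0.002, 0.64]
force: [-0.4, -0.1, -0.1]
gripper_width: 0.0851
```

Emit:
{"name": "arm_command", "arguments": {"motion": [[0, 0, 0, 0, 0, -7], [0, 0, 0, 0, 0, -7], [0, 0, 0, 0, 0, 0], [0, 0, 0, 0, 0, 0], [0, 0, 0, 0, 0, 0]]}}

```text
t: 3.25
tcp_pos: [0.4956, 0.057, 0.2702]
tcp_rot: [3.141, -0.001, 0.874]
force: [-1.5, 0.1, 0.5]
gripper_width: 0.0858
```

```bash
python3 - <<'E'
from ov import *
from cell import env,snapshot
s=snapshot("wrist");pickle.dump(s,open("w3.pkl","wb"));cv2.imwrite("pics/w3.png",s["frame"]);o=env.observe()
for k in ["t","joints","tcp_pos","tcp_rot","force","torque"]:print(k,np.round(o[k],4))
R=Ro.from_euler("xyz",o["tcp_rot"]).as_matrix()
print("shift cm",100*R.T@(np.array([.4955,.0575,.242])-o["tcp_pos"]))
E
```

```text
t 3.3
joints [ 0.5088  0.2054 -0.5498  0.     -0.8148  1.9363]
tcp_pos [0.4956 0.0568 0.2701]
tcp_rot [ 3.1413e+00 -8.0000e-04  8.7430e-01]
force [-0.058   0.1583  0.2526]
torque [ 0.0222 -0.043   0.0344]
shift cm [ 0.0491734  -0.05043694  2.81074749]
```

View pics/w3.png

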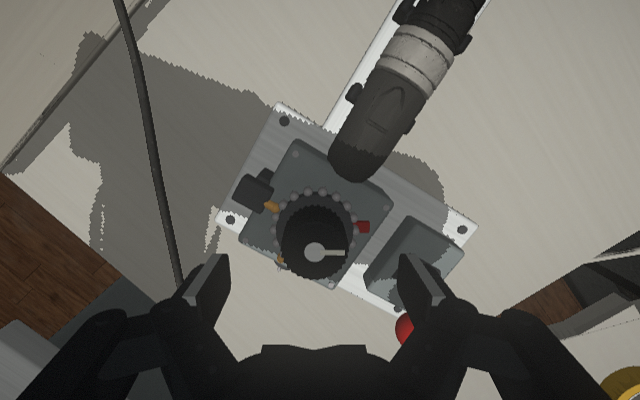

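Emit:
{"name": "arm_command", "arguments": {"motion": [[0.05, -0.05, 1.0, 0, 0, 0], [0, 0, 1.0, 0, 0, 0], [0, 0, 0.5, 0, 0, 0], [0, 0, 0.3, 0, 0, 0], [0, 0, 0, 0, 0, 0]]}}

```text
t: 3.72
tcp_pos: [0.4951, 0.0568, 0.2405]
tcp_rot: [-3.141, 0.002, 0.876]
force: [-0.6, -0.3, -0.3]
gripper_width: 0.0855
```

```bash
cat > st.py <<'E'
from ov import *
from cell import env,snapshot
o=env.observe()
for k in ["t","tcp_pos","force","torque"]:print(k,np.round(o[k],4))
r=o["tcp_rot"];print("rot",np.round(r,4),"yaw deg",np.degrees(r[2]).round(2),"j6",o["joints"][5].round(3),"w",o["gripper_width"].round(4))
E
cat > pic.py <<'E'
import sys
from ov import *
from cell import snapshot
n,out=sys.argv[1:3];s=snapshot(n);pickle.dump(s,open(out+".pkl","wb"));cv2.imwrite("pics/"+out+".png",s["frame"] if n!="top" else cv2.resize(s["frame"][180:260,160:280],(720,480),interpolation=cv2.INTER_CUBIC))
E
python3 st.py; python3 pic.py wrist w4
```

```text
t 3.7167
tcp_pos [0.4951 0.0568 0.2405]
force [-0.5868 -0.3311 -0.2534]
torque [-0.011  -0.0444  0.0206]Traceback (most recent call last):
  File "st.py", line 5, in <module>
    r=o["tcp_rot"];print("rot",np.round(r,4),"yaw deg",np.degrees(r[2]).round(2),"j6",o["joints"][5].round(3),"w",o["gripper_width"].round(4))
                                                                                                                  ^^^^^^^^^^^^^^^^^^^^^^^^
AttributeError: 'float' object has no attribute 'round'
```

View pics/w4.png

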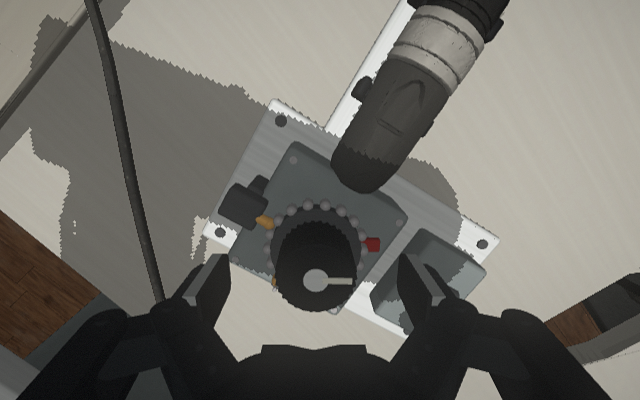

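```bash
sed -i 's/\["gripper_width"\].round(4)/["gripper_width"]/' st.py; python3 - <<'E'
from h import *
s=pickle.load(open("w4.pkl","rb"))
print(proj(s,[.4951,.0568,.092]),back(s,(315.5,281),.092))
E
```

```text
[[314.29744762 282.55012124]] [0.4960709  0.05708455 0.092     ]
```

Emit:
{"name": "arm_command", "arguments": {"motion": [[0, 0, 0, 0, 0, 0], [0, 0, 0, 0, 0, 0], [0, 0, 0, 0, 0, 0], [0, 0, 0, 0, 0, 0], [0, 0, 0, 0, 0, 0]], "grip": -1}}

```text
t: 4.18
tcp_pos: [0.4959, 0.0568, 0.2425]
tcp_rot: [3.14, -0.0, 0.878]
force: [0.6, -3.4, 4.1]
gripper_width: 0.0361
```

Emit:
{"name": "arm_command", "arguments": {"motion": [[0, 0, 0, 0, 0, 0], [0, 0, 0, 0, 0, 0], [0, 0, 0, 0, 0, 0], [0, 0, 0, 0, 0, 0], [0, 0, 0, 0, 0, 0]]}}

```text
t: 4.6
tcp_pos: [0.4959, 0.0568, 0.2425]
tcp_rot: [3.14, -0.001, 0.877]
force: [0.8, -3.0, 5.2]
gripper_width: 0.0364
```

```bash
python3 st.py; python3 pic.py wrist w5
```

```text
t 4.6
tcp_pos [0.4959 0.0568 0.2425]
force [ 0.784  -3.0069  5.1877]
torque [-1.3243 -0.2876  0.0302]
rot [ 3.1404e+00 -7.0000e-04  8.7740e-01] yaw deg 50.27 j6 1.938 w 0.036367596008273224
```

View pics/w5.png

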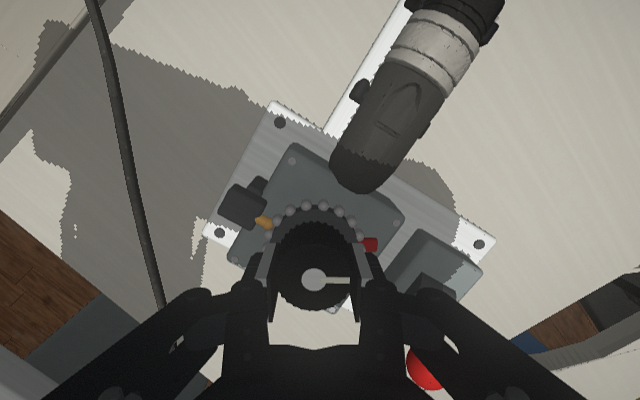

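Emit:
{"name": "arm_command", "arguments": {"motion": [[0, 0, 0, 0, 0, 4], [0, 0, 0, 0, 0, 4], [0, 0, 0, 0, 0, 4], [0, 0, 0, 0, 0, 4], [0, 0, 0, 0, 0, 4]]}}

```text
t: 5.07
tcp_pos: [0.4958, 0.0569, 0.2425]
tcp_rot: [3.141, -0.001, 0.525]
force: [-1.9, -3.3, 6.1]
gripper_width: 0.036
```

```bash
python3 st.py; python3 - <<'E'
from h import *
for n,c,z,l in [("w2",(.4967,.0575),(280+272/4-.4,100+143/4-.4),"lug"),("w2",(.4967,.0575),(280+276/4-.4,100+390/4-.4),"pin"),("w1",(.496,.0577),(330+325/4-.4,30+131/4-.4),"lug"),("w1",(.496,.0577),(330+313/4-.4,30+388/4-.4),"pin")]:
    s=pickle.load(open(n+".pkl","rb"));p=back(s,z,.055 if l=="lug" else .057)[:2]-c
    print(n,l,np.linalg.norm(p),np.degrees(np.arctan2(p[1],p[0])))
E
```

```text
t 5.0667
tcp_pos [0.4958 0.0569 0.2425]
force [-1.9017 -3.3401  6.0796]
torque [-0.9245  0.5658  0.1789]
rot [ 3.141e+00 -1.000e-03  5.246e-01] yaw deg 30.06 j6 1.586 w 0.03602939275693207
w2 lug 0.033111861800639346 -39.68551254193353
w2 pin 0.03369333214609295 -174.57405451589617
w1 lug 0.03446328968200789 -39.20372492436245
w1 pin 0.033065706427869206 -175.1032289240375
```

Emit:
{"name": "arm_command", "arguments": {"motion": [[0, 0, 0, 0, 0, 5], [0, 0, 0, 0, 0, 5], [0, 0, 0, 0, 0, 5], [0, 0, 0, 0, 0, 5], [0, 0, 0, 0, 0, 5]]}}

```text
t: 5.48
tcp_pos: [0.4957, 0.0571, 0.2425]
tcp_rot: [-3.141, -0.001, 0.088]
force: [-1.1, -0.3, 6.7]
gripper_width: 0.0365
```

Emit:
{"name": "arm_command", "arguments": {"motion": [[0, 0, 0, 0, 0, 5], [0, 0, 0, 0, 0, 5], [0, 0, 0, 0, 0, 5], [0, 0, 0, 0, 0, 5], [0, 0, 0, 0, 0, 5]]}}

```text
t: 5.9
tcp_pos: [0.4957, 0.0572, 0.2425]
tcp_rot: [-3.141, -0.001, -0.349]
force: [-0.7, 0.1, 5.8]
gripper_width: 0.0366
```

Emit:
{"name": "arm_command", "arguments": {"motion": [[0, 0, 0, 0, 0, 5], [0, 0, 0, 0, 0, 5], [0, 0, 0, 0, 0, 5], [0, 0, 0, 0, 0, 5], [0, 0, 0, 0, 0, 0]]}}

```text
t: 6.32
tcp_pos: [0.4958, 0.0574, 0.2425]
tcp_rot: [-3.14, -0.001, -0.699]
force: [-0.5, 1.1, 6.4]
gripper_width: 0.0362
```

```bash
python3 st.py; python3 pic.py wrist w6; python3 pic.py top t6
```

```text
t 6.3167
tcp_pos [0.4958 0.0574 0.2425]
force [-0.4525  1.06    6.4328]
torque [ 0.3449  0.4705 -0.0408]
rot [-3.1399e+00 -7.0000e-04 -6.9910e-01] yaw deg -40.06 j6 0.362 w 0.03622385745323668
```

View pics/w6.png

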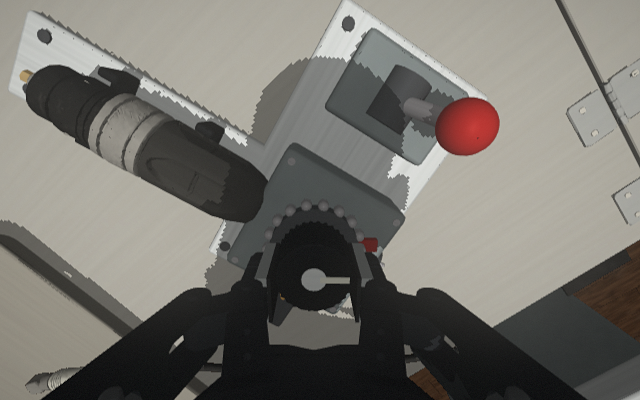

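View pics/t6.png

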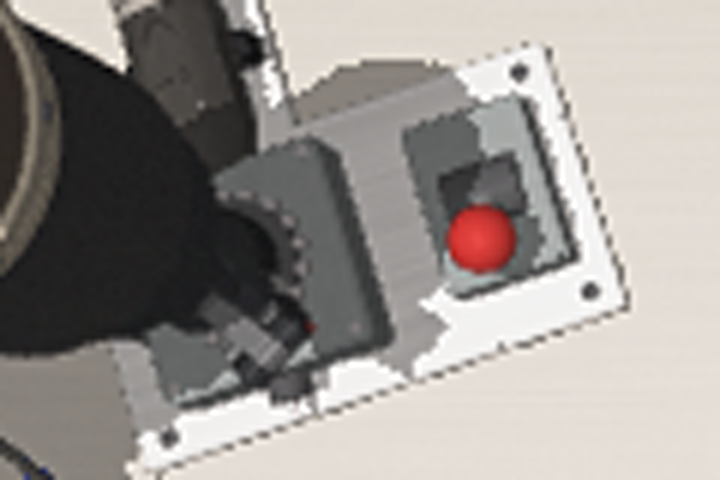

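Emit:
{"name": "arm_command", "arguments": {"motion": [[0, 0, 0, 0, 0, 2], [0, 0, 0, 0, 0, 2], [0, 0, 0, 0, 0, 2], [0, 0, 0, 0, 0, 2], [0, 0, 0, 0, 0, 2]]}}

```text
t: 6.83
tcp_pos: [0.4959, 0.0574, 0.2425]
tcp_rot: [-3.14, -0.0, -0.87]
force: [-1.6, 2.4, 5.2]
gripper_width: 0.0366
```

```bash
python3 st.py
```

```text
t 6.8333
tcp_pos [0.4959 0.0574 0.2425]
force [-1.6068  2.3768  5.2402]
torque [0.562  0.5513 0.1192]
rot [-3.1397e+00 -4.0000e-04 -8.6990e-01] yaw deg -49.84 j6 0.191 w 0.03655748073031402
```

Emit:
{"name": "arm_command", "arguments": {"motion": [[0, 0, 0, 0, 0, 2], [0, 0, 0, 0, 0, 2], [0, 0, 0, 0, 0, 0]]}}

```text
t: 7.08
tcp_pos: [0.4959, 0.0575, 0.2425]
tcp_rot: [-3.14, -0.0, -0.94]
force: [-0.8, 1.3, 5.1]
gripper_width: 0.0361
```

```bash
python3 st.py
```

```text
t 7.0833
tcp_pos [0.4959 0.0575 0.2425]
force [-0.8118  1.287   5.0754]
torque [0.5162 0.3746 0.1136]
rot [-3.1396e+00 -3.0000e-04 -9.3990e-01] yaw deg -53.85 j6 0.121 w 0.03609046014716229
```

Emit:
{"name": "arm_command", "arguments": {"motion": [[0, 0, 0, 0, 0, 2], [0, 0, 0, 0, 0, 2], [0, 0, 0, 0, 0, 0]]}}

```text
t: 7.33
tcp_pos: [0.4959, 0.0575, 0.2425]
tcp_rot: [-3.139, -0.0, -1.01]
force: [-2.0, 0.5, 5.1]
gripper_width: 0.0361
```

```bash
python3 st.py
```

```text
t 7.3333
tcp_pos [0.4959 0.0575 0.2425]
force [-1.9678  0.5381  5.1131]
torque [ 0.4213  0.3578 -0.0243]
rot [-3.1395e+00 -1.0000e-04 -1.0098e+00] yaw deg -57.86 j6 0.051 w 0.036114591007076945
```

Emit:
{"name": "arm_command", "arguments": {"motion": [[0, 0, 0, 0, 0, 2], [0, 0, 0, 0, 0, 2], [0, 0, 0, 0, 0, 2], [0, 0, 0, 0, 0, 2], [0, 0, 0, 0, 0, 0]]}}

```text
t: 7.75
tcp_pos: [0.496, 0.0575, 0.2425]
tcp_rot: [-3.139, 0.0, -1.15]
force: [0.3, 1.7, 4.9]
gripper_width: 0.036
```

```bash
python3 st.py; python3 pic.py wrist w7
```

```text
t 7.75
tcp_pos [0.496  0.0575 0.2425]
force [0.2573 1.7257 4.8554]
torque [ 0.5446  0.2141 -0.0724]
rot [-3.1393e+00  2.0000e-04 -1.1496e+00] yaw deg -65.87 j6 -0.089 w 0.036041438616451614
```

View pics/w7.png

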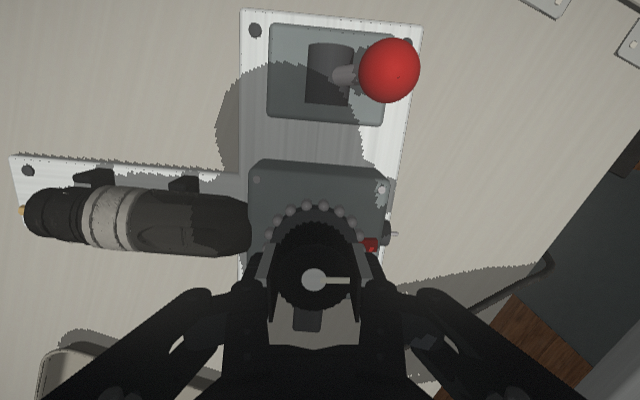

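Emit:
{"name": "arm_command", "arguments": {"motion": [[0, 0, 0, 0, 0, 2], [0, 0, 0, 0, 0, 2], [0, 0, 0, 0, 0, 1], [0, 0, 0, 0, 0, 0]]}}

```text
t: 8.13
tcp_pos: [0.496, 0.0575, 0.2425]
tcp_rot: [-3.139, 0.0, -1.235]
force: [-0.6, 1.7, 5.5]
gripper_width: 0.0364
```

```bash
cat > tq.py <<'E'
from h import *
from cell import env,snapshot
a=[];f=[]
for i in range(6):
    o=env.observe();a.append(o["torque"]);f.append(o["force"]); snapshot("top")
print(o["t"],"yaw",np.degrees(o["tcp_rot"][2]).round(2),"tq",np.mean(a,0).round(3),"sd",np.std(a,0).round(3)[2],"f",np.mean(f,0).round(2))
E
python3 tq.py
```

```text
8.3833 yaw -70.71 tq [0.643 0.235 0.097] sd 0.024 f [-0.68  1.63  5.4 ]
```

Emit:
{"name": "arm_command", "arguments": {"motion": [[0, 0, 0, 0, 0, 1], [0, 0, 0, 0, 0, 1], [0, 0, 0, 0, 0, 0]]}}

```text
t: 8.68
tcp_pos: [0.496, 0.0575, 0.2425]
tcp_rot: [-3.139, 0.0, -1.27]
force: [-1.4, 2.1, 6.1]
gripper_width: 0.0361
```

```bash
python3 tq.py
```

```text
8.9333 yaw -72.7 tq [0.62  0.169 0.146] sd 0.036 f [-0.53  1.9   5.49]
```

Emit:
{"name": "arm_command", "arguments": {"motion": [[0, 0, 0, 0, 0, 1], [0, 0, 0, 0, 0, 0.5], [0, 0, 0, 0, 0, 0]]}}

```text
t: 9.23
tcp_pos: [0.496, 0.0575, 0.2425]
tcp_rot: [-3.139, 0.0, -1.295]
force: [0.1, 1.4, 6.3]
gripper_width: 0.0364
```

```bash
python3 tq.py
```

```text
9.4833 yaw -74.19 tq [0.555 0.158 0.25 ] sd 0.038 f [-0.21  1.81  5.38]
```

Emit:
{"name": "arm_command", "arguments": {"motion": [[0, 0, 0, 0, 0, 0.6], [0, 0, 0, 0, 0, 0.6], [0, 0, 0, 0, 0, 0]]}}

```text
t: 9.78
tcp_pos: [0.496, 0.0575, 0.2425]
tcp_rot: [-3.139, 0.0, -1.316]
force: [-0.1, 1.7, 5.1]
gripper_width: 0.0361
```

```bash
python3 tq.py; python3 pic.py wrist w8
```

```text
10.0333 yaw -75.39 tq [0.625 0.103 0.326] sd 0.03 f [0.29 1.86 5.53]
```

View pics/w8.png

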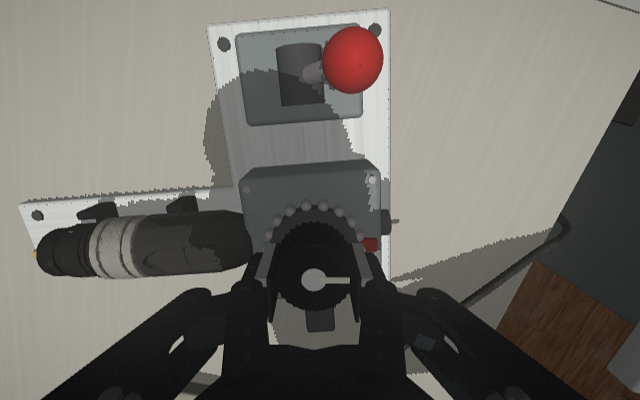

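Emit:
{"name": "arm_command", "arguments": {"motion": [[0, 0, 0, 0, 0, 0.6], [0, 0, 0, 0, 0, 0], [0, 0, 0, 0, 0, 0]]}}

```text
t: 10.38
tcp_pos: [0.496, 0.0575, 0.2425]
tcp_rot: [-3.139, 0.0, -1.326]
force: [-1.0, 1.1, 6.2]
gripper_width: 0.0362
```

```bash
python3 tq.py
```

```text
10.6333 yaw -75.98 tq [0.56  0.09  0.349] sd 0.04 f [-0.6   1.77  5.72]
```

Emit:
{"name": "arm_command", "arguments": {"motion": [[0, 0, 0, 0, 0, -3], [0, 0, 0, 0, 0, -4], [0, 0, 0, 0, 0, -4], [0, 0, 0, 0, 0, -4], [0, 0, 0, 0, 0, -4]]}}

```text
t: 11.1
tcp_pos: [0.4959, 0.0575, 0.2425]
tcp_rot: [-3.14, -0.0, -0.992]
force: [-1.3, 1.7, 6.5]
gripper_width: 0.0363
```

Emit:
{"name": "arm_command", "arguments": {"motion": [[0, 0, 0, 0, 0, -4], [0, 0, 0, 0, 0, -4], [0, 0, 0, 0, 0, -4], [0, 0, 0, 0, 0, -4], [0, 0, 0, 0, 0, -4]]}}

```text
t: 11.52
tcp_pos: [0.4958, 0.0573, 0.2425]
tcp_rot: [-3.14, -0.001, -0.643]
force: [-1.1, 1.5, 7.8]
gripper_width: 0.0362
```

Emit:
{"name": "arm_command", "arguments": {"motion": [[0, 0, 0, 0, 0, -4], [0, 0, 0, 0, 0, -4], [0, 0, 0, 0, 0, -4], [0, 0, 0, 0, 0, -4], [0, 0, 0, 0, 0, -4]]}}

```text
t: 11.93
tcp_pos: [0.4957, 0.0572, 0.2425]
tcp_rot: [-3.141, -0.001, -0.294]
force: [-1.8, -0.1, 6.7]
gripper_width: 0.0363
```

Emit:
{"name": "arm_command", "arguments": {"motion": [[0, 0, 0, 0, 0, -4], [0, 0, 0, 0, 0, -4], [0, 0, 0, 0, 0, -4], [0, 0, 0, 0, 0, -4], [0, 0, 0, 0, 0, -4]]}}

```text
t: 12.35
tcp_pos: [0.4957, 0.0571, 0.2424]
tcp_rot: [-3.141, -0.001, 0.055]
force: [-0.1, -1.1, 7.7]
gripper_width: 0.0362
```

Emit:
{"name": "arm_command", "arguments": {"motion": [[0, 0, 0, 0, 0, -4], [0, 0, 0, 0, 0, -2.5], [0, 0, 0, 0, 0, 0], [0, 0, 0, 0, 0, 0]]}}

```text
t: 12.68
tcp_pos: [0.4957, 0.057, 0.2425]
tcp_rot: [3.142, -0.001, 0.166]
force: [-0.5, -1.9, 7.1]
gripper_width: 0.0362
```

```bash
python3 tq.py;  python3 pic.py wrist w9
```

```text
12.9333 yaw 9.49 tq [-0.275  0.418  0.117] sd 0.022 f [-0.84 -0.99  7.44]
```

View pics/w9.png

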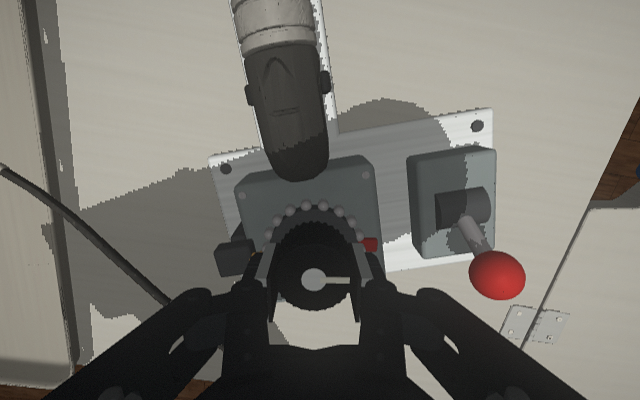

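Emit:
{"name": "arm_command", "arguments": {"motion": [[0, 0, 0, 0, 0, 0], [0, 0, 0, 0, 0, 0], [0, 0, 0, 0, 0, 0], [0, 0, 0, 0, 0, 0], [0, 0, 0, 0, 0, 0]], "grip": 1}}

```text
t: 13.45
tcp_pos: [0.4954, 0.057, 0.2416]
tcp_rot: [3.142, 0.0, 0.165]
force: [-0.4, -0.4, -0.3]
gripper_width: 0.0854
```

```bash
python3 tq.py;  python3 pic.py wrist w10
```

```text
13.7 yaw 9.45 tq [ 0.01  -0.003 -0.001] sd 0.033 f [-0.24  0.07 -0.29]
```

View pics/w10.png

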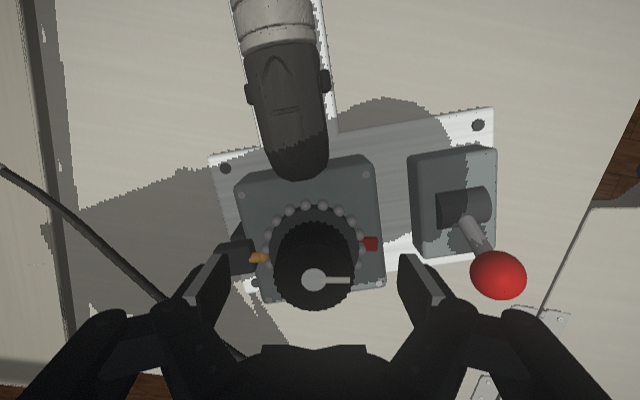

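Emit:
{"name": "arm_command", "arguments": {"motion": [[0, 0, -2, 0, 0, 0], [0, 0, -3, 0, 0, 0], [0, 0, -3, 0, 0, -4.8], [-4, 0, -3, 0, 0, -4.8], [0, 0, 0, 0, 0, 0]]}}

```text
t: 14.22
tcp_pos: [0.4611, 0.0479, 0.3515]
tcp_rot: [-3.141, -0.007, 0.337]
force: [-0.3, 1.3, -1.5]
gripper_width: 0.0852
```

Emit:
{"name": "arm_command", "arguments": {"motion": [[0, 0, 0, 0, 0, 0], [0, 0, 0, 0, 0, 0], [0, 0, 0, 0, 0, 0]], "grip": -1}}

```text
t: 14.47
tcp_pos: [0.4633, 0.0489, 0.3459]
tcp_rot: [3.141, 0.001, 0.332]
force: [-0.4, -0.1, 0.2]
gripper_width: 0.0517
```

```bash
python3 st.py;  python3 pic.py wrist w11; python3 - <<'E'
from ov import *
s=pickle.load(open("w11.pkl","rb"))
p=proj(s,[.4955,.0575,.07])[0];print(p)
a,b=int(p[0])-75,min(250,int(p[1])-75)
overlay(s,(.4955,.0575,19.1),(a,b,a+150,b+150),"pics/w11o.png");print(a,b)
E
```

```text
t 14.4667
tcp_pos [0.4633 0.0489 0.3459]
force [-0.3977 -0.0858  0.1993]
torque [0.0451 0.0188 0.0328]
rot [3.1415e+00 1.2000e-03 3.3170e-01] yaw deg 19.0 j6 1.373 w 0.051671049520313185
[316.76215299 163.30500958]
241 88
```

View pics/w11o.png

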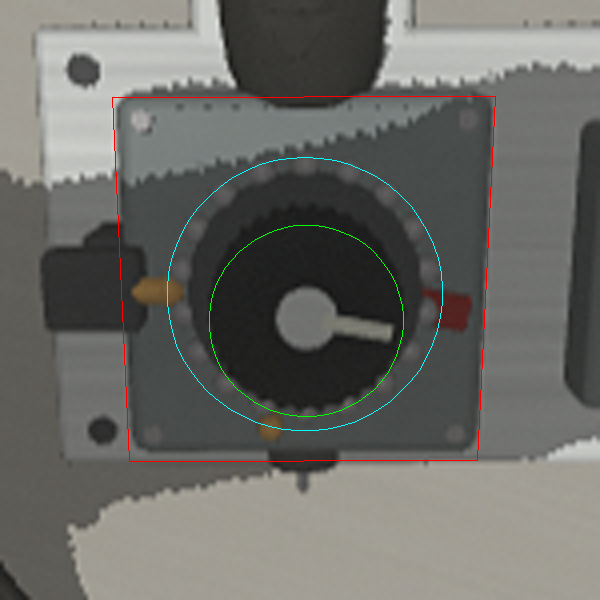

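View pics/w11.png

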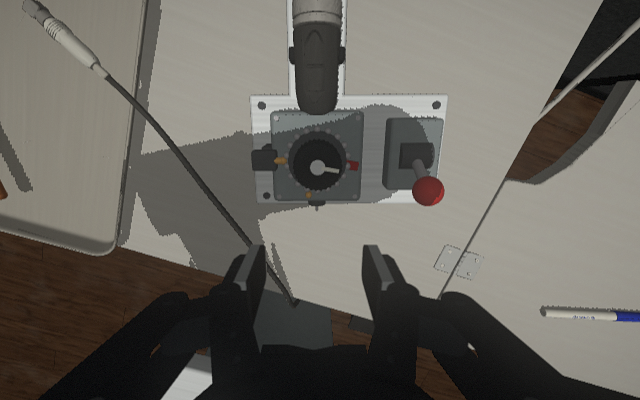

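```bash
python3 - <<'E'
from h import *
s=pickle.load(open("w11.pkl","rb"));c=np.array([.4955,.0575])
def g(px,z):
    p=back(s,(241+px[0]/4-.4,88+px[1]/4-.4),z)[:2]-c;return np.linalg.norm(p).round(4),np.degrees(np.arctan2(p[1],p[0])).round(1)
print("lug",g((451,310),.055),"pin",g((270,424),.058),"mark",g((391,331),.092),"dot",g((305,318),.092))
# ball target start behind
d=np.radians(19.1);e=np.array([np.cos(d),np.sin(d)]);n=np.array([-e[1],e[0]])
h=c-.095*n
tg=h-.058*e
from cell import env
o=env.observe();R=Ro.from_euler("xyz",o["tcp_rot"]).as_matrix()
print("hinge",h,"target",tg,"shift cm",100*R.T@(np.r_[tg,.238]-o["tcp_pos"]))
E
```

```text
lug (np.float64(0.0337), np.float64(-78.5)) pin (np.float64(0.0315), np.float64(-175.4)) mark (np.float64(0.0168), np.float64(-76.4)) dot (np.float64(0.001), np.float64(28.3))
hinge [ 0.5265857  -0.03227015] target [ 0.47177866 -0.05124878] shift cm [-2.44718853  9.73890477 10.77516481]
```

Emit:
{"name": "arm_command", "arguments": {"motion": [[-1.2, 3.3, 0, 0, 0, 0], [-1.25, 3.3, 0, 0, 0, 0], [0, 3.1, 0, 0, 0, 0], [0, 0, 2.0, 0, 0, 0], [0, 0, 3.0, 0, 0, 0]]}}

```text
t: 14.93
tcp_pos: [0.4733, -0.0522, 0.2972]
tcp_rot: [3.141, -0.003, 0.329]
force: [1.1, 0.5, -1.5]
gripper_width: -0.0003
```

Emit:
{"name": "arm_command", "arguments": {"motion": [[0, 0, 2.0, 0, 0, 0], [0, 0, 0, 0, 0, 0], [0, 0, 0, 0, 0, 0]]}}

```text
t: 15.18
tcp_pos: [0.4717, -0.051, 0.2753]
tcp_rot: [3.141, 0.005, 0.332]
force: [0.0, -0.0, 0.1]
gripper_width: 0.0001
```

```bash
python3 st.py;  python3 pic.py wrist w12
```

```text
t 15.1833
tcp_pos [ 0.4717 -0.051   0.2753]
force [ 0.0379 -0.0029  0.1242]
torque [-0.005  -0.0245 -0.0057]
rot [3.1415 0.0046 0.3322] yaw deg 19.03 j6 1.594 w 0.00013926388794120652
```

View pics/w12.png

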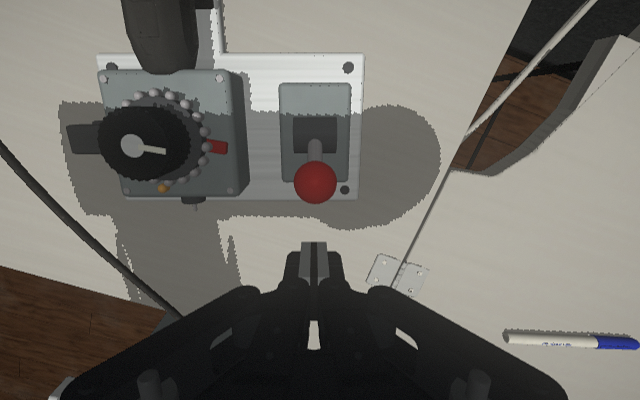

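The closed fingers (314,270) line up behind the red ball (314,182). Next I lower them and push forward.

Emit:
{"name": "arm_command", "arguments": {"motion": [[0, 0, 2.0, 0, 0, 0], [0, 0, 1.7, 0, 0, 0], [1.0, 0, 0, 0, 0, 0], [0, 0, 0, 0, 0, 0]]}}

```text
t: 15.57
tcp_pos: [0.4831, -0.0469, 0.2407]
tcp_rot: [3.141, -0.001, 0.334]
force: [-0.8, -0.5, -0.3]
gripper_width: 0.0002
```

Emit:
{"name": "arm_command", "arguments": {"motion": [[1.0, 0, 0, 0, 0, 0], [1.0, 0, 0, 0, 0, 0], [1.0, 0, 0, 0, 0, 0], [1.0, 0, 0, 0, 0, 0], [0, 0, 0, 0, 0, 0]]}}

```text
t: 15.98
tcp_pos: [0.5214, -0.0337, 0.2405]
tcp_rot: [3.141, -0.003, 0.333]
force: [1.0, -0.1, 0.3]
gripper_width: -0.0002
```

```bash
python3 st.py;  python3 pic.py wrist w13
```

```text
t 15.9833
tcp_pos [ 0.5214 -0.0337  0.2405]
force [ 0.9636 -0.1391  0.2544]
torque [-0.0515 -0.0869 -0.057 ]
rot [ 3.141e+00 -2.800e-03  3.332e-01] yaw deg 19.09 j6 1.592 w -0.0001848543312904405
```

View pics/w13.png

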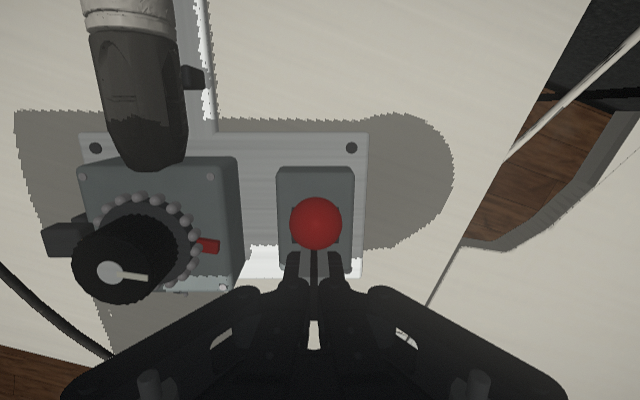

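Emit:
{"name": "arm_command", "arguments": {"motion": [[0.3, 0, 0, 0, 0, 0], [0.2, 0, 0, 0, 0, 0], [0, 0, 0, 0, 0, 0]]}}

```text
t: 16.28
tcp_pos: [0.5236, -0.0329, 0.2396]
tcp_rot: [-3.142, 0.0, 0.332]
force: [0.7, 0.1, 0.2]
gripper_width: 0.0001
```

Emit:
{"name": "arm_command", "arguments": {"motion": [[0.2, 0, 0, 0, 0, 0], [0, 0, 0, 0, 0, 0]]}}

```text
t: 16.45
tcp_pos: [0.5253, -0.0323, 0.2395]
tcp_rot: [-3.142, 0.001, 0.332]
force: [-0.2, 0.3, -0.3]
gripper_width: -0.0003
```

Emit:
{"name": "arm_command", "arguments": {"motion": [[0.2, 0, 0, 0, 0, 0], [0, 0, 0, 0, 0, 0]]}}

```text
t: 16.62
tcp_pos: [0.5274, -0.0316, 0.2396]
tcp_rot: [-3.142, 0.0, 0.332]
force: [-1.7, -0.3, -1.4]
gripper_width: 0.0002
```

```bash
python3 st.py;  python3 pic.py wrist w14; python3 - <<'E'
from h import *
s=pickle.load(open("w14.pkl","rb"));f=s["frame"].astype(int)
m=((f[...,2]>90)&(f[...,1]<60)).astype(np.uint8);n,l,st,ce=cv2.connectedComponentsWithStats(m)
h=np.array([.5266,-.0323]);d=np.radians(19.1);e=np.array([np.cos(d),np.sin(d)])
for i in range(1,n):
    if st[i,4]>100: print(st[i],ce[i],(back(s,ce[i],.079)[:2]-h)@e)
for x in [.0,.017,.024]: print(x,proj(s,np.r_[h+x*e,.032+np.sqrt(.0025-x*x)]))
E
```

```text
t 16.6167
tcp_pos [ 0.5274 -0.0316  0.2396]
force [-1.7234 -0.2702 -1.3547]
torque [-0.0407  0.4892 -0.0573]
rot [-3.1415e+00  4.0000e-04  3.3230e-01] yaw deg 19.04 j6 1.592 w 0.00020150420727954558
[ 290  199   52   51 2034] [315.3072763  223.76253687] 0.025823760429069028
[198 250  20  13 153] [209.5620915 256.0130719] 0.00844245684509271
0.0 [[315.17643608 273.87956333]]
0.017 [[315.1558598  240.39528026]]
0.024 [[315.127879  224.7806425]]
```

View pics/w14.png

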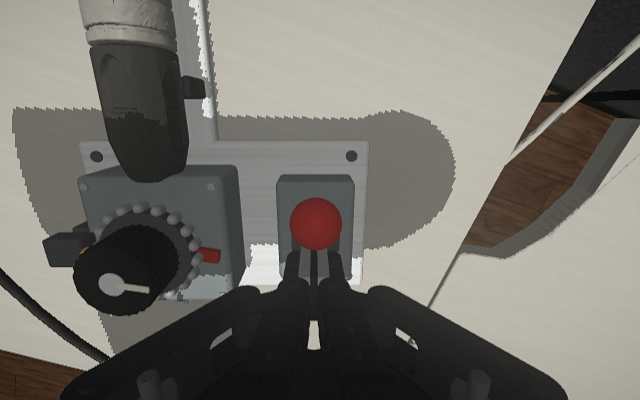

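Emit:
{"name": "arm_command", "arguments": {"motion": [[0.2, 0, 0, 0, 0, 0], [0, 0, 0, 0, 0, 0], [0, 0, 0, 0, 0, 0]]}}

```text
t: 16.92
tcp_pos: [0.5283, -0.0314, 0.2394]
tcp_rot: [-3.141, 0.003, 0.332]
force: [-4.6, -0.7, 2.7]
gripper_width: 0.0
```

```bash
python3 tq.py
```

```text
17.1667 yaw 19.02 tq [-0.466  1.939 -0.022] sd 0.031 f [-5.31 -1.06  2.09]
```

The force rose to 5 N, so the lever is against its end stop. I'll back off and rise clear.

Emit:
{"name": "arm_command", "arguments": {"motion": [[-1.0, 0, 0, 0, 0, 0], [-3.0, 0, 0, 0, 0, 0], [-2.5, 0, -0.5, 0, 0, 0], [0, 0, -3, 0, 0, 0], [0, 0, -4, 0, 0, 0]]}}

```text
t: 17.63
tcp_pos: [0.4653, -0.053, 0.3133]
tcp_rot: [-3.141, 0.005, 0.332]
force: [3.0, -0.8, 0.9]
gripper_width: -0.0001
```

Emit:
{"name": "arm_command", "arguments": {"motion": [[0, 0, -3, 0, 0, 0], [0, 0, 0, 0, 0, 0], [0, 0, 0, 0, 0, 0], [0, 0, 0, 0, 0, 0], [0, 0, 0, 0, 0, 0]]}}

```text
t: 18.05
tcp_pos: [0.4674, -0.0523, 0.3439]
tcp_rot: [-3.141, 0.001, 0.332]
force: [-0.4, 0.0, 0.1]
gripper_width: 0.0001
```

```bash
python3 st.py;  python3 pic.py wrist w15; python3 pic.py top t15; python3 - <<'E'
from ov import *
s=pickle.load(open("w15.pkl","rb"));f=s["frame"].astype(int)
p=proj(s,[.51,.02,.07])[0].astype(int);a,b=max(0,p[0]-110),max(0,p[1]-80)
overlay(s,(.4955,.0575,19.1),(a,b,a+200,b+150),"pics/w15o.png",(800,600));print(a,b)
for x in [-.024,.017,.024]: 
    h=np.array([.5266,-.0323]);d=np.radians(19.1);e=np.array([np.cos(d),np.sin(d)]); print(x,proj(s,np.r_[h+x*e,.032+np.sqrt(.0025-x*x)]))
m=((f[...,2]>90)&(f[...,1]<60)).astype(np.uint8);n,l,st,ce=cv2.connectedComponentsWithStats(m)
for i in range(1,n):
    if st[i,4]>30: 
        q=back(s,ce[i],.055)[:2]-[.4955,.0575];print(st[i],ce[i],np.linalg.norm(q),np.degrees(np.arctan2(q[1],q[0])))
E
```

```text
t 18.05
tcp_pos [ 0.4674 -0.0523  0.3439]
force [-0.396   0.0309  0.1363]
torque [-0.0248 -0.0036 -0.0344]
rot [-3.1413e+00  9.0000e-04  3.3220e-01] yaw deg 19.03 j6 1.595 w 0.00010977598965560071
137 46
-0.024 [[314.74077817 158.79772819]]
0.017 [[314.74153092 106.41493699]]
0.024 [[314.72542063  96.9234776 ]]
[299  78  33  35 813] [314.93480935  95.26937269] 0.09878297769888718 -55.59403876914702
```

View pics/w15o.png

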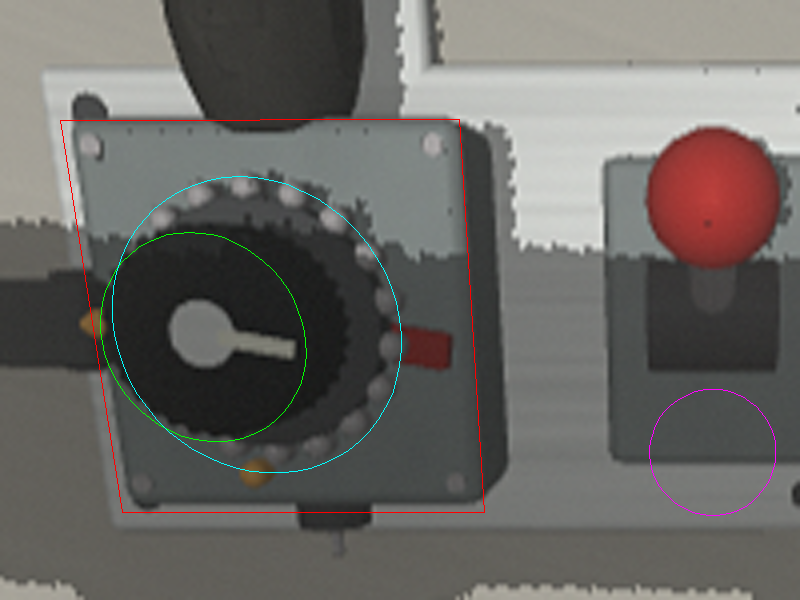

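View pics/t15.png

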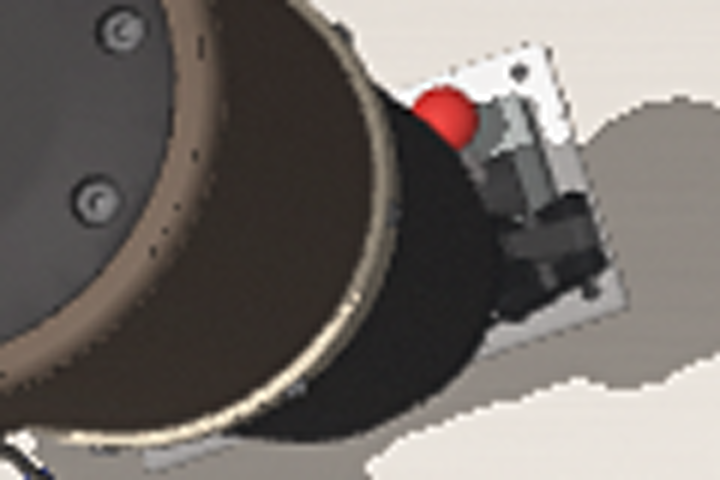

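The lever is fully over: the ball is at row 95, where full travel predicts 97. The dial hasn't moved and the arm is clear, so I'm handing in.

```bash
python3 - <<'E'
from cell import env
print(env.close_job())
E
```

```text
the job is handed in; nothing more can be done
None
```

I set the dial four clicks back from the stop, flipped the lock lever fully over, and handed the job in at about 18 s of the 72 s allowed.

- **Stop:** I turned the dial about 126° clockwise. It met the pin at about 122°, six clicks from where it started. I held it there at about 0.35 Nm, roughly 6 to 7 N on the pin after taking off the pawl's drag.
- **Four clicks back:** I turned it back 85.5° and let go. The pictures then showed the lug 39° (two clicks) clockwise of its start, which is four clicks from zero. It had not moved in the last picture.
- **Lever:** I pushed it to its end stop, where the force rose to about 5 N, then backed off. In the last picture the red knob is where full travel puts it, to within about 2 pixels.
- **Clear of everything:** the gripper ended above and clear, with no contact force on it. The arm never went near the bystanders, but I did not measure their positions again.

**Checks that disagreed:**
- The top and wrist cameras differed by 2 to 3 mm on the dial's position, so I used a value between them.
- Just before release the torque read about +0.12 Nm, where drag from turning back should have been negative. That suggests the dial sat slightly off the notch centre. The pictures after release showed it in the intended notch.

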